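# Build up a bicycle cassette on the assembly stand

### The job

Take the black shipping cap off the post of the assembly stand and put it in the grey tray. Then build the cassette on the post, each piece collar up and pushed fully down before the next: the largest sprocket first, then the middle one, then the smallest, and the plain lockring last on top. Leave everything let go and the cassette standing level, and do not knock over the white spray bottle.

Things in the scene. Friction and masses are not known exactly. Their poses are not given: they have to be found in the camera images.
- stand_seat (a point): Point on the stand's axis at its seat (top of its flange), 18 mm above the table; z up. Bolted down: base plate 100 x 100 x 12 mm, round flange 60 mm across, steel post 28 mm across rising 66 mm from the seat, then a 12 mm taper to a 10 mm tip, 96 mm above the table. The black cap covers the post at the start. Stacked undersides come 0, 20, 40, 60 mm above the seat.
- tray: Grey open square tray, fixed to the table, 130 x 130 x 22 mm outside, walls 4 mm, floor about 4 mm thick. Origin at the centre of its underside, on the table; x and y along its sides, z up.
- cap_center (a point): Centre (half-way up, on the axis) of the black plastic shipping cap: a round cap 47 mm across and 84 mm high, closed on top, open below, about 60 g, slipped loosely over the stand's post, standing on the flange. It must be lifted 80 mm to clear the post. z is up along its axis, towards the closed end.
- large_center (a point): Centre (half-way up, on the axis) of the largest of three steel sprockets: toothed disc 120 mm across, 4 mm thick, with a round aluminium collar 46 mm across standing 16 mm up from its middle; 20 mm high in all, about 260 g, 34 mm hole right through. Lies flat on the table, collar up; grip it by the collar, above the disc. z is up along the hole.
- medium_center (a point): Centre (half-way up, on the axis) of the middle of three steel sprockets: toothed disc 94 mm across, 4 mm thick, with a round aluminium collar 46 mm across standing 16 mm up from its middle; 20 mm high in all, about 170 g, 34 mm hole right through. Lies flat on the table, collar up; grip it by the collar, above the disc. z is up along the hole.
- small_center (a point): Centre (half-way up, on the axis) of the smallest of three steel sprockets: toothed disc 68 mm across, 4 mm thick, with a round aluminium collar 46 mm across standing 16 mm up from its middle; 20 mm high in all, about 110 g, 34 mm hole right through. Lies flat on the table, collar up; grip it by the collar, above the disc. z is up along the hole.
- lockring_center (a point): Centre (half-way up, on the axis) of the lockring: a plain dark steel ring without teeth, 46 mm across, 16 mm high, 34 mm hole right through, about 50 g, lying flat on the table, its hole upright. z up along the hole.
- spray: White spray bottle with a red top, 54 mm across, 150 mm high, standing loose on the table towards the far side. Origin at the centre of its underside, z up. Not to be knocked over.
Things that resemble listed ones, but are neither listed nor needed, are in the scene too. Of the things shaped like the part that bears cap_center, the black one is meant.

How it is judged:
By the outcome, as a careful person would: the job done as asked, in the order asked, and still so for the second after the job is handed in, with the robot touching nothing.
It also fails if it takes over 96 s, if anything falls off the work surface, if the arm or the gripper's body presses on something with over 40 N, if the wrist force passes 120 N, or if a joint passes its speed limit or range.

### The arm

A 7-joint arm with a two-finger parallel gripper is mounted at the origin on the work surface. World frame = base frame: x ahead of the robot, y to its left, z up, the work surface at z = 0. Lengths are in m, angles in rad, forces in N, time in s.
With the tool pointing down it reaches from about 0.425 to 0.875 m from the base axis. Payload 8.4 kg.
Tool frame: the origin (TCP) lies midway between the tips of the shut fingers; the grasp point (between the pads) lies 19 mm behind it; z points along the fingers, y is the line along which they close (so a half turn about z gives the same grasp; the last joint's range is limited). The gripper opens to 87 mm and grips with 3 to 60 N. Pads are 19 mm wide; open, the fingers measure 117 mm over their backs; the gripper's body (75 mm by 190 mm) begins 51 mm behind the grasp point.
Start: joints at [-1.288, 0.333, 0.04, 1.465, -0.013, 1.343, -0.059], TCP at [0.242, 0.603, 0.223] pointing down, gripper open.
Joint ranges: [-2.58, 2.58], [-0.38, 2.09], [-1.3, 1.39], [0.25, 2.4], [-1.5, 4.64], [0.08, 2.09], [-2.65, 2.65]. Speed limits (rad/s): [2.22, 2.22, 2.79, 2.79, 3.14, 3.14, 3.14].

### API

Orientations are given as [roll, pitch, yaw] about the fixed x, y, z axes, in that order (R = Rz(yaw) Ry(pitch) Rx(roll)).
In Python, from bench import read_state, optics, job, nets gives the robot as it stands.
- The arm moves only by the tool arm_command, never from a script. Its arguments are lists of equal length, an entry for each row: "jaw": the opening, from -1 (shut) to 1 (fully open); "xyz": the shift along the tool's x, y, z in units of 25 mm (1.0 is 25 mm), a list of three; "roll": the turn about the tool's z in units of 5 degrees (1.0 is 5 degrees). A call has 1 to 12 rows; each row is the pose to reach, as a shift and turn from the pose commanded when the call began, along the tool's axes at that moment; what a row does not reach only later rows make up. A row lasts 1/12 s, in which the tool goes at most 41.7 mm and 7.16 degrees, less where a joint would pass 70% of its speed; a pose out of reach is approached as far as the arm can. A call with a gripper value outside its range is refused whole. The fingers move at their own pace and stop on an object; the grip force is fixed at half the most. Time passes only in rows, so rows that repeat a pose let the fingers close. It gives the time, the measured TCP pose, the force, the opening and the grip force at its end, in the units of the state.
- read_state(): the state, without advancing time (a new reading comes with each control period).
- optics.camera(name): name is "scene" or "top"; returns a dict with "color" (480x640x3 uint8, red, green, blue), "depth" (480x640 float32, m along the optical axis (not along the pixel's ray), 0 where there is no reading), "fovy" (degrees; the focal length in pixels is half the picture's height over the tangent of half this angle, whatever the lens; pixels are square), "cx", "cy" (the principal point, pixels), "origin" and "rotation" of the camera in the world. Camera axes: x right, y up, looking along -z (the intrinsics and any distortion apply to the point x, -y, -z); pixel columns grow to the right and rows downward; lengths in m; the calibration is good to about 2 mm. A picture is of the moment at which its call begins.
- job.close_job(): hands the job in; it is judged then, once.
Trained networks look in a picture, given as the dict that the camera call returned (one of the last four; its "shot" number tells which), for a name from the list of things; names that differ only in an ending like _2 or _b are one class to them, and where a whole thing is asked for, a point or a joint stands for the part that bears it (a point fixed in the world has none). Each returns a list of dicts, best first, with "score" (0 to 1); they miss things now and then, are a little off and sometimes report something else, mostly with a low value. They report only what shows in the picture. A call takes as long as a camera call. They do not tell look-alikes from the thing itself.
- nets.outline_of(query, picture): "mask" (480x640 bool, what is visible of it) and "rect" ([centre column, centre row, width, height] in pixels, round what is visible of it).
- nets.tip_of(query, picture): "point" ([column, row] in pixels: a listed point, or the origin of a listed thing).
The state is a dict: "time_s": time; "joint_pos": joint angles; "qd": joint speeds; "joint_torque": joint torques, N m; "ee_pos": TCP position; "tool_rot": TCP orientation; "contact_force": force on the tool from outside, world axes, zero at the start; "torque": the same for the moment, N m; "finger_gap": finger opening in m; "finger_force": force on a finger pad.
Only numpy, scipy, OpenCV 4.12 (cv2) and the standard library are available. Lean on these libraries where they do the work, as an engineer would, in place of code of your own. Each camera call takes 0.05 s, during which the arm holds its last target. There are 200 camera calls.

## Working session

There is one attempt and no reset: what is moved stays moved. The work goes in short steps, Python scripts to look and compute and a tool call to move; the robot and the scene stay as the last step left them, time stands still between calls to the robot, and variables do not carry over. Pictures are saved under pics/ and viewed, at most 14 in all, crops included, and the job is handed in when it is done.

Besides the shell and the picture viewer there is one more tool, called after ">>>" as name(argument=value, ...), one argument or row to a line, values as JSON. arm_command: Moves the arm, as the interface text tells. Its arguments: {"type":"object","properties":{"jaw":{"type":"array","items":{"type":"number"}},"xyz":{"type":"array","items":{"type":"array","items":{"type":"number"}}},"roll":{"type":"array","items":{"type":"number"}}},"required":["jaw","xyz","roll"]}

```bash
mkdir -p pics; cat > h.py <<'E'
import numpy as np, cv2
from bench import read_state, optics, job, nets
def cam(n,f=None):
    p=optics.camera(n)
    if f: cv2.imwrite('pics/'+f,p['color'][...,::-1])
    return p
def world(p,u,v,d=None,z=None):
    f=240/np.tan(np.radians(p['fovy'])/2)
    u=np.asarray(u,float);v=np.asarray(v,float)
    r=np.stack([(u-p['cx'])/f,-(v-p['cy'])/f,-np.ones_like(u)],-1)
    R=np.array(p['rotation']).reshape(3,3);o=np.array(p['origin'])
    w=r@R.T
    if z is not None: d=(z-o[2])/w[...,2]
    return o+w*np.asarray(d)[...,None]
def cloud(p):
    v,u=np.mgrid[:480,:640]
    return world(p,u,v,d=p['depth'])
E
python3 - <<'E'
from h import *
for n in ['scene','top']:
    p=cam(n,n+'0.png')
    print(n,{k:(p[k] if np.size(p[k])<12 else np.shape(p[k])) for k in p if k not in('color','depth')})
    for q,z in [('stand_seat',.018),('tray',0),('cap_center',.06),('large_center',.01),('medium_center',.01),('small_center',.01),('lockring_center',.008),('spray',0)]:
        for r in nets.tip_of(q,p)[:4]:
            print(q,round(r['score'],2),np.round(r['point']),np.round(world(p,*r['point'],z=z),3))
s=read_state();print(s)
E
```

```text
scene {'fovy': 53.11844222049786, 'cx': 324.69977486485766, 'cy': 234.51681392969596, 'origin': array([1.20037029, 0.29617409, 0.48462629]), 'rotation': array([ 1.00944304, -0.01533627,  2.00086343]), 'shot': 1}Traceback (most recent call last):
  File "<stdin>", line 7, in <module>
  File "h.py", line 11, in world
    R=np.array(p['rotation']).reshape(3,3);o=np.array(p['origin'])
ValueError: cannot reshape array of size 3 into shape (3,3)
```

```bash
sed -i "s/R=np.array(p\['rotation'\]).reshape(3,3)/R=Rotation.from_euler('xyz',p['rotation']).as_matrix()/; 1a from scipy.spatial.transform import Rotation" h.py
python3 - <<'E'
from h import *
for n in ['scene','top']:
    p=cam(n,n+'0.png')
    print(n,{k:(p[k] if np.size(p[k])<12 else np.shape(p[k])) for k in p if k not in('color','depth')})
    for q,z in [('stand_seat',.018),('tray',0),('cap_center',.06),('large_center',.01),('medium_center',.01),('small_center',.01),('lockring_center',.008),('spray',0)]:
        for r in nets.tip_of(q,p)[:4]:
            print(q,round(r['score'],2),np.round(r['point']),np.round(world(p,*r['point'],z=z),3))
s=read_state();print(s)
E
```

```text
scene {'fovy': 53.11844222049786, 'cx': 324.69977486485766, 'cy': 234.51681392969596, 'origin': array([1.20037029, 0.29617409, 0.48462629]), 'rotation': array([ 1.00944304, -0.01533627,  2.00086343]), 'shot': 2}
stand_seat 0.7 [295. 287.] [0.682 0.015 0.018]
tray 0.75 [339. 222.] [ 0.444 -0.012  0.   ]
cap_center 0.82 [291. 329.] [0.806 0.076 0.06 ]
cap_center 0.79 [176. 309.] [ 0.839 -0.079  0.06 ]
cap_center 0.62 [296. 263.] [0.676 0.016 0.06 ]
cap_center 0.28 [484. 252.] [0.519 0.269 0.06 ]
large_center 0.78 [208. 233.] [ 0.602 -0.208  0.01 ]
medium_center 0.71 [482. 249.] [0.432 0.262 0.01 ]
small_center 0.89 [234. 189.] [ 0.43  -0.266  0.01 ]
lockring_center 0.91 [428. 303.] [0.618 0.21  0.008]
spray 0.78 [365. 359.] [ 0.759  0.161 -0.   ]
top {'fovy': 49.642514930655, 'cx': 318.4028044098905, 'cy': 243.21766037885783, 'origin': array([0.494227  , 0.03067157, 1.17885314]), 'rotation': array([ 0.08802453, -0.01788572, -1.56389952]), 'shot': 3}
stand_seat 0.82 [315. 203.] [0.688 0.019 0.018]
tray 0.72 [327. 311.] [ 0.446 -0.01   0.   ]
tray 0.61 [202. 316.] [0.432 0.27  0.   ]
cap
[... 380 characters left out ...]
y([-1.28818972,  0.33315753,  0.03992568,  1.46537913, -0.01340348,
        1.34331229, -0.05853037]), 'qd': array([-9.12120265e-04, -6.83358053e-05,  1.64549649e-03,  1.91595620e-03,
        2.07849997e-04, -2.59650961e-05, -2.31186326e-03]), 'joint_torque': array([ 3.69457648e-04, -6.56106091e+01,  1.33315668e+00, -4.04060197e+01,
       -5.99611318e-02,  3.51118587e-02,  7.87296176e-05]), 'ee_pos': array([0.24220526, 0.60316619, 0.22258394]), 'tool_rot': array([ 3.14158320e+00, -4.99632309e-06,  2.75970030e+00]), 'contact_force': array([-0.11059066, -0.67084592, -0.2717568 ]), 'torque': array([ 0.06155954,  0.02756696, -0.03397379]), 'finger_force': 0.0, 'finger_gap': 0.08744467479072336}
```

View pics/scene0.png

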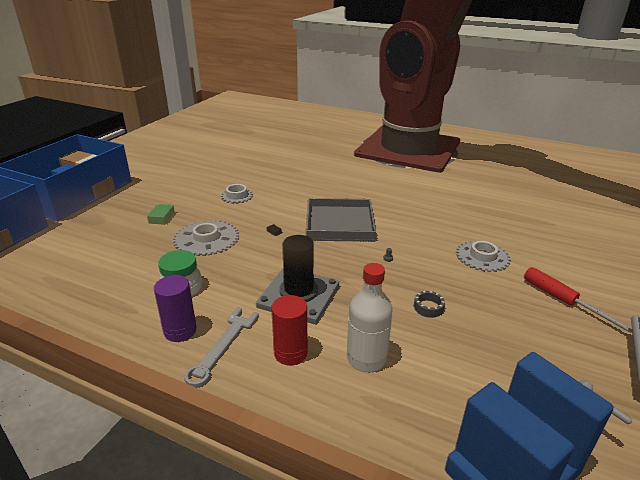

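View pics/top0.png

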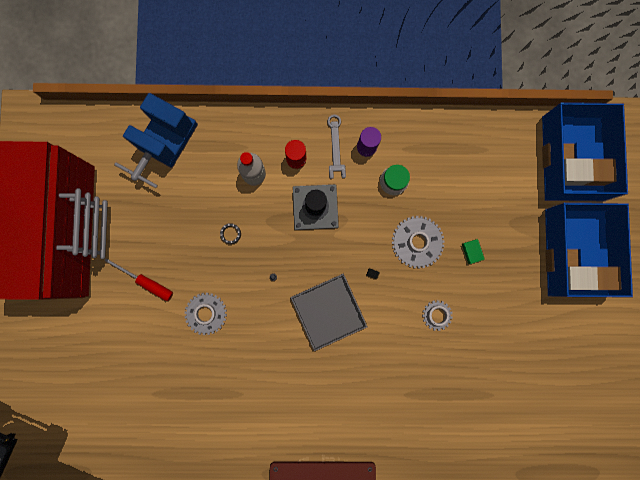

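The pictures show the cap candidates: black on the stand (scene 297,265; top 315,203), red (290,329), purple (176,309), green-lidded jar (180,272). The black one on the stand is meant. The sprockets are at top-view (420,241), (206,314), (437,316), the lockring at (230,234), and the spray bottle at (250,168).

```bash
cat >> h.py <<'E'
def ring(p,xy,zt,tol=.004,r=.03):
    "mean and extent of points near xy whose height is about zt"
    c=cloud(p);m=(np.hypot(c[...,0]-xy[0],c[...,1]-xy[1])<r)&(abs(c[...,2]-zt)<tol)&(p['depth']>0)
    q=c[m]
    if len(q)<15: return None
    e,rad=cv2.minEnclosingCircle(q[:,:2].astype(np.float32))
    return len(q),np.round(q.mean(0),4),np.round(e,4),round(rad,4)
E
python3 - <<'E'
from h import *
P={n:cam(n) for n in['scene','top']}
for n,p in P.items():
    c=cloud(p)
    for q,xy,z in [('cap',(.676,.02),.102),('flange',(.68,.017),.018),('large',(.605,-.214),.02),('medium',(.434,.265),.02),('small',(.433,-.26),.02),('lock',(.621,.213),.016),('spray',(.758,.158),.14)]:
        print(n,q,ring(p,xy,z,r=.045 if q in('cap','spray') else .033))
    m=(abs(c[...,0]-.445)<.12)&(abs(c[...,1]+.01)<.12)&(abs(c[...,2]-.022)<.005)&(p['depth']>0)
    print('tray',cv2.minAreaRect(c[m][:,:2].astype(np.float32)*1000))
    m=(abs(c[...,0]-.5)<.4)&(abs(c[...,1]-.0)<.3)&(abs(c[...,2])<.008);print('table z',np.median(c[m][:,2]),np.std(c[m][:,2]))
p=P['scene'];cv2.imwrite('pics/crop1.png',cv2.resize(p['color'][220:380,140:400,::-1],None,fx=2.5,fy=2.5))
E
```

```text
scene cap (441, array([0.6821, 0.0213, 0.1006]), array([0.6805, 0.0209]), 0.0233)
scene flange (235, array([0.6883, 0.0281, 0.0174]), array([0.6796, 0.0202]), 0.0309)
scene large (145, array([ 0.6037, -0.2132,  0.0181]), array([ 0.6031, -0.2136]), 0.0235)
scene medium (162, array([0.4395, 0.2649, 0.0181]), array([0.4376, 0.2661]), 0.0248)
scene small (93, array([ 0.4386, -0.255 ,  0.018 ]), array([ 0.4387, -0.2551]), 0.0238)
scene lock (258, array([0.6193, 0.2117, 0.0143]), array([0.6181, 0.2123]), 0.0239)
scene spray (116, array([0.7646, 0.1644, 0.1398]), array([0.7576, 0.1625]), 0.0126)
tray ((465.42889404296875, 4.710014343261719), (189.13279724121094, 139.99485778808594), 26.389490127563477)
table z -0.0011217548832790636 0.0016847305042404835
top cap (328, array([0.6801, 0.0187, 0.1027]), array([0.6805, 0.0187]), 0.023)
top flange (168, array([0.6679, 0.0162, 0.018 ]), array([0.6795, 0.0173]), 0.0328)
top large (140, array([ 0.6036, -0.2162,  0.0203]), array([ 0.6036, -0.2159]), 0.0232)
top medium (152, array([0.4375, 0.2625, 0.02  ]), array([0.4373, 0.2626]), 0.0233)
top small (147, array([ 0.4376, -0.2571,  0.0205]), array([ 0.4372, -0.2579]), 0.0229)
top lock (133, array([0.6172, 0.2096, 0.016 ]), array([0.6175, 0.2098]), 0.0233)
top spray None
tray ((443.0687561035156, -3.6498031616210938), (167.36032104492188, 219.2536163330078), 2.219606637954712)
table z 0.0009615875323187861 0.0024554743376494197
```

View pics/crop1.png

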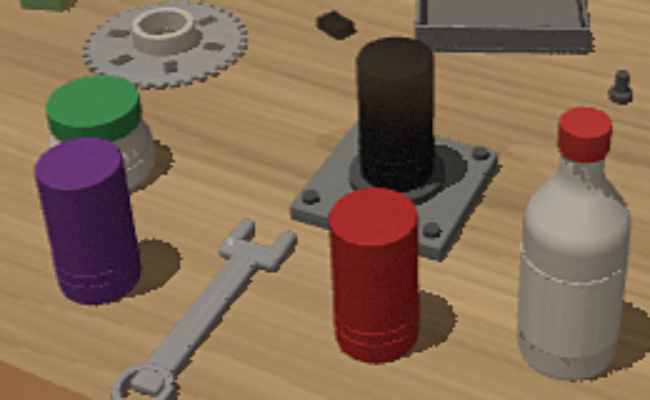

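The crop confirms it: the black cap is on the stand, near (395,115). The red (373,270), purple (85,220) and green-lidded (95,130) things are look-alikes. The averaged positions are stand (.6805,.0198), large (.6035,-.2148), medium (.4375,.2643), small (.438,-.2565), lockring (.618,.211) and tray (.445,-.011).

```bash
cat >> h.py <<'E'
def go(*targets):
    "each target x,y,z,yaw -> units from the present pose"
    s=read_state();p=s['ee_pos'];R=Rotation.from_euler('xyz',s['tool_rot']);y0=s['tool_rot'][2]
    print('t',round(s['time_s'],2),'p',np.round(p,4),'rpy',np.round(s['tool_rot'],3),'F',np.round(s['contact_force'],1),'gap',round(s['finger_gap'],4),'grip',round(s['finger_force'],1),'j7',round(s['joint_pos'][6],2))
    for t in targets:
        d=np.array(t[:3])-p
        a=-np.degrees((t[3]-y0+np.pi)%(2*np.pi)-np.pi)
        print(t,'units',np.round(R.inv().apply(d)/.025,2),'roll',round(a/5,2),'rows',round(max(np.linalg.norm(d)/.0417,abs(a)/7.16),1))
E
python3 - <<'E'
from h import *
go((.6805,.0198,.2,1.5708))
E
```

```text
t 1.1 p [0.2422 0.6032 0.2226] rpy [ 3.142 -0.     2.76 ] F [-0.1 -0.2  0.2] gap 0.087 grip 0.0 j7 -0.06
(0.6805, 0.0198, 0.2, 1.5708) units [-24.97 -15.12   0.9 ] roll 13.62 rows 17.5
```

>>> arm_command(
  jaw=[1,1,1,1,1,1,1,1,1,1,1,1],
  xyz=[
    [-25,-15.1,0.9],
    [-25,-15.1,0.9],
    [-25,-15.1,0.9],
    [-25,-15.1,0.9],
    [-25,-15.1,0.9],
    [-25,-15.1,0.9],
    [-25,-15.1,0.9],
    [-25,-15.1,0.9],
    [-25,-15.1,0.9],
    [-25,-15.1,0.9],
    [-25,-15.1,0.9],
    [-25,-15.1,0.9],
  ],
  roll=[13.6,13.6,13.6,13.6,13.6,13.6,13.6,13.6,13.6,13.6,13.6,13.6],
)

```text
time_s: 2.1
ee_pos: [0.5438, 0.2023, 0.2075]
tool_rot: [3.141, -0.001, 1.573]
contact_force: [0.9, 1.6, -0.4]
finger_gap: 0.0872
finger_force: 0.0
```

```bash
python3 -c "
from h import *
go((.6805,.0198,.2,1.5708))"
```

```text
t 2.1 p [0.5438 0.2023 0.2075] rpy [ 3.141e+00 -1.000e-03  1.573e+00] F [ 0.9  1.6 -0.4] gap 0.0872 grip 0.0 j7 -0.35
(0.6805, 0.0198, 0.2, 1.5708) units [-7.31  5.45  0.3 ] roll 0.02 rows 5.5
```

>>> arm_command(
  jaw=[1,1,1,1,1,1,1,1],
  xyz=[
    [-7.3,5.4,0.3],
    [-7.3,5.4,0.3],
    [-7.3,5.4,0.3],
    [-7.3,5.4,0.3],
    [-7.3,5.4,0.3],
    [-7.3,5.4,0.3],
    [-7.3,5.4,0.3],
    [-7.3,5.4,0.3],
  ],
  roll=[0,0,0,0,0,0,0,0],
)

```text
time_s: 2.77
ee_pos: [0.6785, 0.0202, 0.1993]
tool_rot: [-3.141, 0.001, 1.57]
contact_force: [-0.7, 0.8, -0.6]
finger_gap: 0.087
finger_force: 0.0
```

```bash
python3 -c "
from h import *
p=cam('scene','over.png')
go((.6805,.0198,.056,1.5708))"
```

```text
t 2.82 p [0.6782 0.0221 0.1993] rpy [-3.141 -0.     1.573] F [-0.4  1.1 -0.2] gap 0.087 grip 0.0 j7 0.07
(0.6805, 0.0198, 0.056, 1.5708) units [-0.1   0.1   5.73] roll 0.02 rows 3.4
```

View pics/over.png

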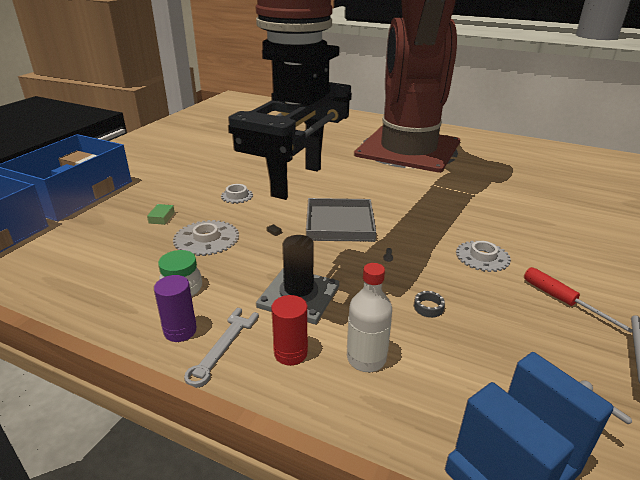

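The gripper is over the black cap (298,265), fingers at (278,190) and (315,165). Nothing has been disturbed.

>>> arm_command(
  jaw=[1,1,1,1,1,1,0,-1,-1,-1,-1,-1],
  xyz=[
    [-0.05,0.1,1.2],
    [-0.05,0.1,2.4],
    [-0.05,0.1,3.6],
    [-0.05,0.1,4.8],
    [-0.05,0.1,5.7],
    [-0.05,0.1,5.7],
    [-0.05,0.1,5.7],
    [-0.05,0.1,5.7],
    [-0.05,0.1,5.7],
    [-0.05,0.1,5.7],
    [-0.05,0.1,5.7],
    [-0.05,0.1,5.7],
  ],
  roll=[0,0,0,0,0,0,0,0,0,0,0,0],
)

```text
time_s: 3.82
ee_pos: [0.6812, 0.0206, 0.0581]
tool_rot: [3.14, -0.0, 1.573]
contact_force: [0.9, 0.4, -0.1]
finger_gap: 0.0548
finger_force: 0.0
```

```bash
python3 -c "
from h import *
go((.68,.02,.17,1.5708),(.45,-.01,.17,1.5708))"
```

```text
t 3.82 p [0.6812 0.0206 0.0581] rpy [ 3.14  -0.     1.573] F [ 0.9  0.4 -0.1] gap 0.0548 grip 0.0 j7 0.12
(0.68, 0.02, 0.17, 1.5708) units [-0.02 -0.04 -4.48] roll 0.02 rows 2.7
(0.45, -0.01, 0.17, 1.5708) units [-1.2  -9.24 -4.49] roll 0.02 rows 6.2
```

>>> arm_command(
  jaw=[-1,-1,-1,-1,-1,-1,-1,-1,-1,-1,-1,-1],
  xyz=[
    [0,0,0],
    [0,0,0],
    [0,0,0],
    [0,0,0],
    [0,0,0],
    [0,0,-0.5],
    [0,0,-1.3],
    [0,0,-2.1],
    [0,0,-2.9],
    [0,0,-3.7],
    [0,0,-4.4],
    [0,0,-4.4],
  ],
  roll=[0,0,0,0,0,0,0,0,0,0,0,0],
)

```text
time_s: 4.82
ee_pos: [0.6827, 0.0202, 0.1719]
tool_rot: [3.136, -0.001, 1.573]
contact_force: [-0.4, 0.6, 0.8]
finger_gap: 0.0462
finger_force: 30.0
```

```bash
python3 -c "
from h import *
p=cam('scene','lift.png')
go((.68,.02,.17,1.5708),(.452,-.011,.17,1.5708))"
```

```text
t 4.87 p [0.682  0.0203 0.1696] rpy [ 3.138 -0.     1.573] F [ 0.2  0.2 -1.8] gap 0.0458 grip 30.0 j7 0.09
(0.68, 0.02, 0.17, 1.5708) units [-0.01 -0.08 -0.02] roll 0.02 rows 0.0
(0.452, -0.011, 0.17, 1.5708) units [-1.23 -9.2  -0.05] roll 0.02 rows 5.6
```

View pics/lift.png

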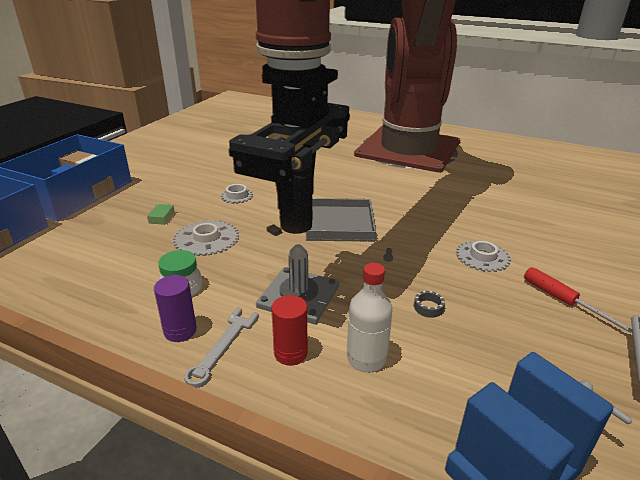

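The cap (295,205) is held clear of the bare post (297,265).

>>> arm_command(
  jaw=[-1,-1,-1,-1,-1,-1,-1,-1,-1,-1,-1,-1],
  xyz=[
    [-1.2,-9.2,0],
    [-1.2,-9.2,0],
    [-1.2,-9.2,0],
    [-1.2,-9.2,0],
    [-1.2,-9.2,0],
    [-1.2,-9.2,0],
    [-1.2,-9.2,1],
    [-1.2,-9.2,2],
    [-1.2,-9.2,3],
    [-1.2,-9.2,4],
    [-1.2,-9.2,4.6],
    [-1.2,-9.2,4.6],
  ],
  roll=[0,0,0,0,0,0,0,0,0,0,0,0],
)

```text
time_s: 5.87
ee_pos: [0.4478, -0.0104, 0.0488]
tool_rot: [-3.136, 0.002, 1.573]
contact_force: [-1.3, 0.2, -0.7]
finger_gap: 0.046
finger_force: 30.0
```

```bash
python3 -c "
from h import *
p=cam('scene')
print('post',ring(p,(.68,.02),.09,tol=.007,r=.02),ring(p,(.68,.02),.06,tol=.02,r=.02))
p=cam('top')
print('post',ring(p,(.68,.02),.09,tol=.007,r=.02),ring(p,(.68,.02),.06,tol=.02,r=.02))
go((.452,-.011,.045,1.5708))"
```

```text
post (175, array([0.6849, 0.0226, 0.0887]), array([0.6809, 0.0208]), 0.0135) (417, array([0.6891, 0.0249, 0.0604]), array([0.6822, 0.0208]), 0.0143)
post (116, array([0.6795, 0.0188, 0.0901]), array([0.68  , 0.0186]), 0.0145) (44, array([0.6719, 0.0193, 0.0616]), array([0.6803, 0.0185]), 0.0147)
t 5.97 p [ 0.4502 -0.0102  0.0518] rpy [-3.140e+00  1.000e-03  1.573e+00] F [-0.1  0.6 -0.5] gap 0.0459 grip 30.0 j7 -0.0
(0.452, -0.011, 0.045, 1.5708) units [-0.03  0.07  0.27] roll 0.02 rows 0.2
```

>>> arm_command(
  jaw=[-1,-1,-1,1,1,1,1,1,1,1,1,1],
  xyz=[
    [0,0,0.15],
    [0,0,0.28],
    [0,0,0.28],
    [0,0,0.28],
    [0,0,0.28],
    [0,0,0.28],
    [0,0,0.28],
    [0,0,0.28],
    [0,0,-1],
    [0,0,-2.5],
    [0,0,-4],
    [0,0,-5],
  ],
  roll=[0,0,0,0,0,0,0,0,0,0,0,0],
)

```text
time_s: 6.97
ee_pos: [0.4516, -0.0102, 0.1805]
tool_rot: [3.139, -0.001, 1.572]
contact_force: [1.0, -0.3, 1.1]
finger_gap: 0.086
finger_force: 0.0
```

```bash
python3 -c "
from h import *
p=cam('scene')
for z in(.085,.088):print('cap',ring(p,(.45,-.01),z,r=.05))
go((.6035,-.2148,.1,1.5708))"
```

```text
cap (266, array([ 0.4567, -0.0086,  0.0858]), array([ 0.4534, -0.0105]), 0.024)
cap (227, array([ 0.4547, -0.0095,  0.0864]), array([ 0.4532, -0.0098]), 0.0239)
t 7.02 p [ 0.4537 -0.0099  0.1842] rpy [ 3.134e+00 -2.000e-03  1.572e+00] F [3.  0.2 4. ] gap 0.0864 grip 0.0 j7 -0.11
(0.6035, -0.2148, 0.1, 1.5708) units [-8.21  5.95  3.39] roll 0.02 rows 6.4
```

>>> arm_command(
  jaw=[0.6,0.6,0.6,0.6,0.6,0.6,0.6,0.6,0.6,0.6],
  xyz=[
    [-8.2,6,0],
    [-8.2,6,0],
    [-8.2,6,0],
    [-8.2,6,0],
    [-8.2,6,0],
    [-8.2,6,0],
    [-8.2,6,0.5],
    [-8.2,6,1.5],
    [-8.2,6,2.5],
    [-8.2,6,2.5],
  ],
  roll=[0,0,0,0,0,0,0,0,0,0],
)

```text
time_s: 7.85
ee_pos: [0.5986, -0.2137, 0.1095]
tool_rot: [-3.134, -0.001, 1.573]
contact_force: [-1.4, 1.0, -1.0]
finger_gap: 0.0698
finger_force: 0.0
```

```bash
python3 -c "
from h import *
p=cam('scene','large.png')
c=cloud(p); print('jar',np.round(c[262:275:4,170:190:6].reshape(-1,3),3).tolist())
print(ring(p,(.6035,-.2148),.02))
go((.6035,-.2148,.06,1.5708),(.6035,-.2148,.013,1.5708))"
```

```text
jar [[0.751, -0.163, 0.054], [0.748, -0.154, 0.055], [0.743, -0.147, 0.054], [0.74, -0.138, 0.055], [0.759, -0.156, 0.054], [0.755, -0.149, 0.053], [0.751, -0.141, 0.053], [0.746, -0.133, 0.053], [0.765, -0.152, 0.052], [0.763, -0.142, 0.054], [0.757, -0.136, 0.051], [0.749, -0.132, 0.047], [0.769, -0.15, 0.048], [0.764, -0.142, 0.047], [0.759, -0.136, 0.046], [0.75, -0.133, 0.04]]
(141, array([ 0.6039, -0.2131,  0.0181]), array([ 0.6036, -0.2139]), 0.0237)
t 7.9 p [ 0.5996 -0.214   0.1122] rpy [-3.137e+00 -1.000e-03  1.573e+00] F [-0.8 -0.3  0.4] gap 0.0698 grip 0.0 j7 0.53
(0.6035, -0.2148, 0.06, 1.5708) units [-0.03  0.17  2.09] roll 0.02 rows 1.3
(0.6035, -0.2148, 0.013, 1.5708) units [-0.04  0.18  3.97] roll 0.02 rows 2.4
```

View pics/large.png

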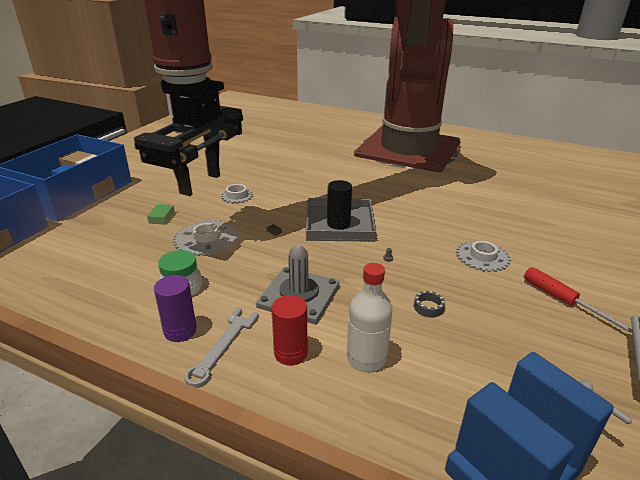

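The cap stands in the tray (340,205). The gripper hangs over the large sprocket (205,235).

>>> arm_command(
  jaw=[0.6,0.6,0.6,0.6,0.6,0.6,-1,-1,-1,-1,-1,-1],
  xyz=[
    [-0.02,0.1,1],
    [-0.02,0.1,2],
    [-0.02,0.1,3],
    [-0.02,0.1,3.7],
    [-0.02,0.1,3.95],
    [-0.02,0.1,3.95],
    [-0.02,0.1,3.95],
    [-0.02,0.1,3.95],
    [-0.02,0.1,3.95],
    [-0.02,0.1,3.95],
    [-0.02,0.1,3.95],
    [-0.02,0.1,3.95],
  ],
  roll=[0,0,0,0,0,0,0,0,0,0,0,0],
)

```text
time_s: 8.9
ee_pos: [0.6038, -0.2154, 0.0168]
tool_rot: [3.141, -0.0, 1.573]
contact_force: [-3.0, 1.3, 7.3]
finger_gap: 0.0435
finger_force: 30.0
```

```bash
python3 -c "
from h import *
go((.6035,-.2148,.15,1.5708),(.6805,.0198,.15,1.5708))"
```

```text
t 8.9 p [ 0.6038 -0.2154  0.0168] rpy [ 3.141 -0.     1.573] F [-3.   1.3  7.3] gap 0.0435 grip 30.0 j7 0.59
(0.6035, -0.2148, 0.15, 1.5708) units [ 0.02 -0.01 -5.33] roll 0.02 rows 3.2
(0.6805, 0.0198, 0.15, 1.5708) units [ 9.4   3.09 -5.33] roll 0.02 rows 6.7
```

>>> arm_command(
  jaw=[0.5,0.5,0.5,0.5,0.5,0.5,-1,-1,-1,-1,-1,-1],
  xyz=[
    [0,0,0],
    [0,0,0],
    [0,0,0],
    [0,0,0.15],
    [0,0,0.27],
    [0,0,0.27],
    [0,0,0.27],
    [0,0,0.27],
    [0,0,0.27],
    [0,0,0.27],
    [0,0,0.27],
    [0,0,0.27],
  ],
  roll=[0,0,0,0,0,0,0,0,0,0,0,0],
)

```text
time_s: 9.9
ee_pos: [0.6038, -0.2152, 0.0093]
tool_rot: [3.142, 0.0, 1.573]
contact_force: [-0.1, -0.4, -0.5]
finger_gap: 0.0453
finger_force: 30.0
```

```bash
python3 -c "
from h import *
go((.6035,-.2148,.15,1.5708),(.6805,.0198,.15,1.5708))"
```

```text
t 9.9 p [ 0.6038 -0.2152  0.0093] rpy [3.142 0.    1.573] F [-0.1 -0.4 -0.5] gap 0.0453 grip 30.0 j7 0.59
(0.6035, -0.2148, 0.15, 1.5708) units [ 0.02 -0.01 -5.63] roll 0.02 rows 3.4
(0.6805, 0.0198, 0.15, 1.5708) units [ 9.39  3.09 -5.63] roll 0.02 rows 6.8
```

>>> arm_command(
  jaw=[-1,-1,-1,-1,-1,-1,-1,-1,-1,-1,-1,-1],
  xyz=[
    [0,0,-0.8],
    [0,0,-2],
    [0,0,-3.4],
    [0,0,-4.8],
    [2,0.6,-5.6],
    [3.4,1.1,-5.6],
    [4.8,1.6,-5.6],
    [6.2,2.1,-5.6],
    [7.6,2.5,-5.6],
    [8.6,2.8,-5.6],
    [9.4,3.08,-5.6],
    [9.4,3.08,-5.6],
  ],
  roll=[0,0,0,0,0,0,0,0,0,0,0,0],
)

```text
time_s: 10.9
ee_pos: [0.681, 0.0274, 0.1481]
tool_rot: [-3.141, -0.003, 1.581]
contact_force: [-0.9, 1.4, -2.0]
finger_gap: 0.045
finger_force: 30.0
```

>>> arm_command(
  jaw=[-1,-1,-1],
  xyz=[
    [0,0,0],
    [0,0,0],
    [0,0,0],
  ],
  roll=[0,0,0],
)

```text
time_s: 11.15
ee_pos: [0.6799, 0.0181, 0.1492]
tool_rot: [-3.141, 0.001, 1.571]
contact_force: [0.2, -1.0, -1.9]
finger_gap: 0.0452
finger_force: 30.0
```

```bash
python3 -c "
from h import *
p=cam('scene','ins.png')
c=cloud(p)
print(ring(p,(.68,.02),.145,tol=.004,r=.07))
p=cam('top');print(ring(p,(.68,.02),.145,tol=.004,r=.07))
go((.6805,.0198,.11,1.5708),(.6805,.0198,.03,1.5708))"
```

```text
(2041, array([0.6924, 0.0258, 0.1428]), array([0.6808, 0.0187]), 0.0613)
None
t 11.25 p [0.68   0.0184 0.1493] rpy [3.142 0.    1.571] F [ 0.7  0.1 -1.5] gap 0.0449 grip 30.0 j7 0.14
(0.6805, 0.0198, 0.11, 1.5708) units [0.06 0.02 1.57] roll 0.0 rows 0.9
(0.6805, 0.0198, 0.03, 1.5708) units [0.06 0.02 4.77] roll 0.0 rows 2.9
```

View pics/ins.png

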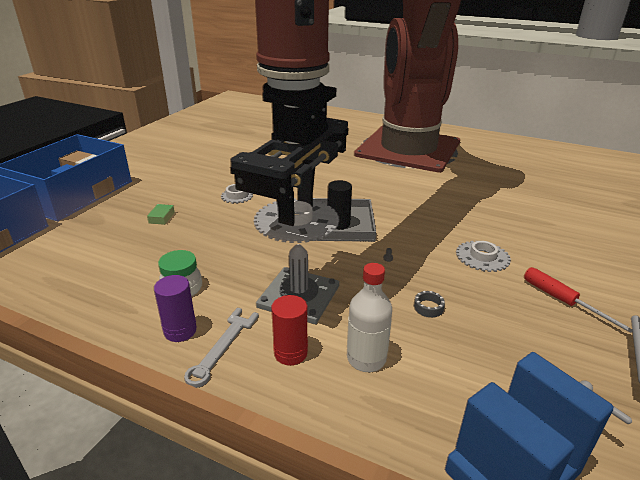

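The sprocket (297,220) is held level above the post (297,255). In the scene camera it sits about 2 mm short in y.

>>> arm_command(
  jaw=[-1,-1,-1,-1,-1,-1,-1,-1],
  xyz=[
    [0.07,0.01,0.3],
    [0.07,0.01,0.8],
    [0.07,0.01,1.3],
    [0.07,0.01,1.8],
    [0.07,0.01,2.3],
    [0.07,0.01,2.8],
    [0.07,0.01,3],
    [0.07,0.01,3],
  ],
  roll=[0,0,0,0,0,0,0,0],
)

```text
time_s: 11.92
ee_pos: [0.6795, 0.0218, 0.072]
tool_rot: [-3.139, 0.001, 1.573]
contact_force: [-0.7, -0.1, -2.2]
finger_gap: 0.0448
finger_force: 30.0
```

```bash
python3 -c "
from h import *
go((.6805,.0204,.03,1.5708))"
```

```text
t 11.92 p [0.6795 0.0218 0.072 ] rpy [-3.139e+00  1.000e-03  1.573e+00] F [-0.7 -0.1 -2.2] gap 0.0448 grip 30.0 j7 0.17
(0.6805, 0.0204, 0.03, 1.5708) units [-0.06  0.05  1.68] roll 0.02 rows 1.0
```

>>> arm_command(
  jaw=[-1,-1,-1,-1,-1,0.4,0.4,0.4,0.4,0.4,0.4,0.4],
  xyz=[
    [0,0,0.5],
    [0,0,1],
    [0,0,1.4],
    [0,0,1.65],
    [0,0,1.65],
    [0,0,1.65],
    [0,0,1.65],
    [0,0,1.65],
    [0,0,1.65],
    [0,0,1.65],
    [0,0,-0.2],
    [0,0,-2],
  ],
  roll=[0,0,0,0,0,0,0,0,0,0,0,0],
)

```text
time_s: 12.92
ee_pos: [0.6787, 0.0219, 0.1151]
tool_rot: [-3.137, 0.001, 1.573]
contact_force: [2.1, 0.4, 1.1]
finger_gap: 0.0605
finger_force: 0.0
```

```bash
cat >> h.py <<'E'
def level(p,c0,z,r,r0=.026):
    "plane of a stacked disc: height at the axis, tilt"
    c=cloud(p);d=np.hypot(c[...,0]-c0[0],c[...,1]-c0[1]);m=(d<r)&(d>r0)&(abs(c[...,2]-z)<.008)&(p['depth']>0)
    q=c[m];A=np.c_[q[:,:2]-c0,np.ones(len(q))];k=np.linalg.lstsq(A,q[:,2],rcond=None)[0]
    print('level',len(q),'z',round(k[2],4),'tilt',np.round(np.degrees(k[:2]),2))
E
python3 -c "
from h import *
for n in('scene','top'):
    p=cam(n); level(p,(.6805,.02),.022,.056); print(ring(p,(.6805,.02),.038,tol=.003))
    print(ring(p,(.4375,.2643),.02))
go((.6805,.0204,.15,1.5708),(.4375,.264,.15,1.5708))"
```

```text
level 1352 z 0.0208 tilt [-0.01  0.07]
(205, array([0.6886, 0.0258, 0.0369]), array([0.682 , 0.0231]), 0.0229)
(164, array([0.4394, 0.2645, 0.0181]), array([0.4376, 0.2645]), 0.0239)
level 0 z 0.0 tilt [0. 0.]
None
(150, array([0.4381, 0.2628, 0.0201]), array([0.4382, 0.2628]), 0.0233)
t 13.02 p [0.6846 0.0211 0.1239] rpy [ 3.131e+00 -1.000e-03  1.572e+00] F [ 0.6 -1.9  0. ] gap 0.0607 grip 0.0 j7 0.15
(0.6805, 0.0204, 0.15, 1.5708) units [-0.03 -0.15 -1.05] roll 0.02 rows 0.6
(0.4375, 0.264, 0.15, 1.5708) units [ 9.73 -9.86 -1.14] roll 0.02 rows 8.3
```

>>> arm_command(
  jaw=[0.4,0.4,0.4,0.4,0.4,0.4,0.4,0.4,0.4,0.4,0.4,0.4],
  xyz=[
    [0,0,-1],
    [1,-1.1,-1.4],
    [9.73,-9.8,-1.4],
    [9.73,-9.8,-1.4],
    [9.73,-9.8,-1.4],
    [9.73,-9.8,-1.4],
    [9.73,-9.8,-1.4],
    [9.73,-9.8,-1.4],
    [9.73,-9.8,-1],
    [9.73,-9.8,-1],
    [9.73,-9.8,1.5],
    [9.73,-9.8,2.5],
  ],
  roll=[0,0,0,0,0,0,0,0,0,0,0,0],
)

```text
time_s: 14.02
ee_pos: [0.4356, 0.2678, 0.0592]
tool_rot: [3.137, -0.006, 1.577]
contact_force: [1.6, 0.8, -0.8]
finger_gap: 0.0608
finger_force: 0.0
```

>>> arm_command(
  jaw=[0.4,0.4,0.4],
  xyz=[
    [0,0,0],
    [0,0,0],
    [0,0,0],
  ],
  roll=[0,0,0],
)

```text
time_s: 14.27
ee_pos: [0.4362, 0.2646, 0.0598]
tool_rot: [3.14, -0.001, 1.572]
contact_force: [0.0, 1.3, -0.2]
finger_gap: 0.0608
finger_force: 0.0
```

```bash
python3 -c "
from h import *
go((.438,.2638,.008,1.5708))"
```

```text
t 14.27 p [0.4362 0.2646 0.0598] rpy [ 3.140e+00 -1.000e-03  1.572e+00] F [ 0.   1.3 -0.2] gap 0.0608 grip 0.0 j7 -0.5
(0.438, 0.2638, 0.008, 1.5708) units [-0.03  0.07  2.07] roll 0.01 rows 1.2
```

>>> arm_command(
  jaw=[0.4,0.4,0.4,0.4,0.4,-1,-1,-1,-1,-1,-1],
  xyz=[
    [-0.03,0.07,0.8],
    [-0.03,0.07,1.6],
    [-0.03,0.07,2.05],
    [-0.03,0.07,2.05],
    [-0.03,0.07,2.05],
    [-0.03,0.07,2.05],
    [-0.03,0.07,2.05],
    [-0.03,0.07,2.05],
    [-0.03,0.07,2.05],
    [-0.03,0.07,2.05],
    [-0.03,0.07,2.05],
  ],
  roll=[0,0,0,0,0,0,0,0,0,0,0],
)

```text
time_s: 15.18
ee_pos: [0.4371, 0.2642, 0.0075]
tool_rot: [3.141, -0.001, 1.573]
contact_force: [-1.3, -1.1, 6.8]
finger_gap: 0.0452
finger_force: 30.0
```

```bash
python3 -c "
from h import *
go((.6805,.0204,.15,1.5708))"
```

```text
t 15.18 p [0.4371 0.2642 0.0075] rpy [ 3.141e+00 -1.000e-03  1.573e+00] F [-1.3 -1.1  6.8] gap 0.0452 grip 30.0 j7 -0.44
(0.6805, 0.0204, 0.15, 1.5708) units [-9.77  9.72 -5.7 ] roll 0.03 rows 8.9
```

>>> arm_command(
  jaw=[-1,-1,-1,-1,-1,-1,-1,-1,-1,-1,-1,-1],
  xyz=[
    [0,0,-0.8],
    [0,0,-2],
    [0,0,-3.4],
    [-1,1,-4.8],
    [-2.2,2.2,-5.7],
    [-3.4,3.4,-5.7],
    [-4.6,4.6,-5.7],
    [-5.8,5.8,-5.7],
    [-7,7,-5.7],
    [-8.1,8.1,-5.7],
    [-9,9,-5.7],
    [-9.75,9.73,-5.7],
  ],
  roll=[0,0,0,0,0,0,0,0,0,0,0,0],
)

```text
time_s: 16.18
ee_pos: [0.6822, 0.0169, 0.1489]
tool_rot: [3.141, 0.002, 1.571]
contact_force: [-1.6, -0.6, -2.0]
finger_gap: 0.0452
finger_force: 30.0
```

>>> arm_command(
  jaw=[-1,-1,-1,-1],
  xyz=[
    [0,0,0],
    [0,0,0],
    [0,0,0],
    [0,0,0],
  ],
  roll=[0,0,0,0],
)

```text
time_s: 16.52
ee_pos: [0.6799, 0.0222, 0.149]
tool_rot: [-3.141, -0.001, 1.575]
contact_force: [-0.1, 0.1, -2.8]
finger_gap: 0.0451
finger_force: 30.0
```

```bash
python3 -c "
from h import *
p=cam('scene')
print(ring(p,(.68,.02),.1455,tol=.003,r=.06)); level(p,(.6805,.02),.1445,.045)
go((.6805,.0204,.11,1.5708),(.6805,.0204,.049,1.5708))"
```

```text
(1029, array([0.6915, 0.0297, 0.1441]), array([0.6808, 0.0228]), 0.0479)
level 885 z 0.1441 tilt [0.45 0.13]
t 16.57 p [0.68   0.0223 0.1492] rpy [-3.141e+00 -1.000e-03  1.575e+00] F [-0.3 -0.1 -1.7] gap 0.0451 grip 30.0 j7 0.16
(0.6805, 0.0204, 0.11, 1.5708) units [-0.08  0.02  1.57] roll 0.05 rows 0.9
(0.6805, 0.0204, 0.049, 1.5708) units [-0.08  0.02  4.01] roll 0.05 rows 2.4
```

>>> arm_command(
  jaw=[-1,-1,-1,-1,-1,-1,-1,-1,-1,-1,-1],
  xyz=[
    [-0.08,0.01,0.3],
    [-0.08,0.01,0.8],
    [-0.08,0.01,1.3],
    [-0.08,0.01,1.8],
    [-0.08,0.01,2.3],
    [-0.08,0.01,2.8],
    [-0.08,0.01,3.3],
    [-0.08,0.01,3.7],
    [-0.08,0.01,4],
    [-0.08,0.01,4.07],
    [-0.08,0.01,4.07],
  ],
  roll=[0,0,0,0,0,0,0,0,0,0,0],
)

```text
time_s: 17.48
ee_pos: [0.6806, 0.0184, 0.0469]
tool_rot: [-3.141, 0.0, 1.573]
contact_force: [0.1, -0.7, -2.5]
finger_gap: 0.0452
finger_force: 30.0
```

```bash
python3 -c "
from h import *
go((.6805,.0204,.046,1.5708))"
```

```text
t 17.48 p [0.6806 0.0184 0.0469] rpy [-3.141  0.     1.573] F [ 0.1 -0.7 -2.5] gap 0.0452 grip 30.0 j7 0.2
(0.6805, 0.0204, 0.046, 1.5708) units [ 0.08 -0.    0.04] roll 0.02 rows 0.1
```

Release and rise.

>>> arm_command(
  jaw=[0.4,0.4,0.4,0.4,0.4,0.4,0.4,0.4,0.4,0.4,0.4],
  xyz=[
    [0,0,0],
    [0,0,0],
    [0,0,0],
    [0,0,0],
    [0,0,0],
    [0,0,0],
    [0,0,-1],
    [0,0,-2.3],
    [0,0,-3.6],
    [0,0,-4.2],
    [0,0,-4.2],
  ],
  roll=[0,0,0,0,0,0,0,0,0,0,0],
)

```text
time_s: 18.4
ee_pos: [0.683, 0.0181, 0.1572]
tool_rot: [3.135, -0.001, 1.573]
contact_force: [1.1, -0.6, -0.5]
finger_gap: 0.0607
finger_force: 0.0
```

```bash
python3 -c "
from h import *
p=cam('scene','med.png'); level(p,(.6805,.02),.042,.043); print(ring(p,(.6805,.02),.057,tol=.003))
p2=cam('top'); print(ring(p,(.4375,-.2565),.02),ring(p2,(.4375,-.2565),.02))
go((.438,-.2565,.15,1.5708))"
```

```text
level 779 z 0.0408 tilt [ 0.03 -0.18]
(238, array([0.6898, 0.0232, 0.0565]), array([0.6832, 0.02  ]), 0.0235)
(82, array([ 0.4426, -0.2549,  0.0178]), array([ 0.4384, -0.2561]), 0.0234) (145, array([ 0.4377, -0.2573,  0.0204]), array([ 0.4372, -0.2581]), 0.0231)
t 18.5 p [0.681  0.0186 0.1529] rpy [ 3.14  -0.     1.573] F [-1.1  0.2 -0.1] gap 0.061 grip 0.0 j7 0.16
(0.438, -0.2565, 0.15, 1.5708) units [-10.98  -9.75   0.1 ] roll 0.03 rows 8.8
```

View pics/med.png

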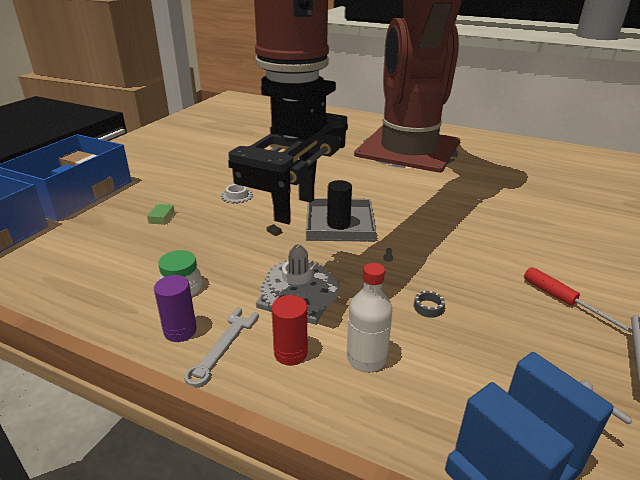

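The large and medium sprockets are stacked flat on the post (298,280), the medium 20.0 mm above the large. Next is the small sprocket (237,192).

>>> arm_command(
  jaw=[0.4,0.4,0.4,0.4,0.4,0.4,0.4,0.4,0.4,0.4,0.4,0.4],
  xyz=[
    [-11,-9.75,0],
    [-11,-9.75,0],
    [-11,-9.75,0],
    [-11,-9.75,0],
    [-11,-9.75,0],
    [-11,-9.75,0],
    [-11,-9.75,0],
    [-11,-9.75,0],
    [-11,-9.75,0],
    [-11,-9.75,1.2],
    [-11,-9.75,2.6],
    [-11,-9.75,3.6],
  ],
  roll=[0,0,0,0,0,0,0,0,0,0,0,0],
)

```text
time_s: 19.5
ee_pos: [0.436, -0.2566, 0.0597]
tool_rot: [-3.14, -0.001, 1.572]
contact_force: [0.3, 0.4, -0.2]
finger_gap: 0.0607
finger_force: 0.0
```

>>> arm_command(
  jaw=[0.4,0.4,0.4],
  xyz=[
    [0,0,0],
    [0,0,0],
    [0,0,0],
  ],
  roll=[0,0,0],
)

```text
time_s: 19.75
ee_pos: [0.4378, -0.2574, 0.0632]
tool_rot: [-3.141, 0.001, 1.573]
contact_force: [0.2, -0.2, -0.0]
finger_gap: 0.0609
finger_force: 0.0
```

```bash
python3 -c "
from h import *
go((.4375,-.257,.008,1.5708))"
```

```text
t 19.75 p [ 0.4378 -0.2574  0.0632] rpy [-3.141e+00  1.000e-03  1.573e+00] F [ 0.2 -0.2 -0. ] gap 0.0609 grip 0.0 j7 0.68
(0.4375, -0.257, 0.008, 1.5708) units [ 0.02 -0.01  2.21] roll 0.02 rows 1.3
```

>>> arm_command(
  jaw=[0.4,0.4,0.4,0.4,0.4,-1,-1,-1,-1,-1,-1],
  xyz=[
    [0,0,0.8],
    [0,0,1.6],
    [0,0,2.2],
    [0,0,2.2],
    [0,0,2.2],
    [0,0,2.2],
    [0,0,2.2],
    [0,0,2.2],
    [0,0,2.2],
    [0,0,2.2],
    [0,0,2.2],
  ],
  roll=[0,0,0,0,0,0,0,0,0,0,0],
)

```text
time_s: 20.67
ee_pos: [0.4381, -0.2572, 0.0084]
tool_rot: [3.14, -0.0, 1.573]
contact_force: [-2.2, 0.6, 8.6]
finger_gap: 0.0445
finger_force: 30.0
```

```bash
python3 -c "
from h import *
go((.6805,.0204,.16,1.5708))"
```

```text
t 20.67 p [ 0.4381 -0.2572  0.0084] rpy [ 3.14  -0.     1.573] F [-2.2  0.6  8.6] gap 0.0445 grip 30.0 j7 0.76
(0.6805, 0.0204, 0.16, 1.5708) units [11.09  9.72 -6.05] roll 0.02 rows 9.6
```

>>> arm_command(
  jaw=[-1,-1,-1,-1,-1,-1,-1,-1,-1,-1,-1,-1],
  xyz=[
    [0,0,-0.8],
    [0,0,-2],
    [0,0,-3.4],
    [0.8,0.7,-4.8],
    [2,1.8,-6],
    [3.2,2.8,-6],
    [4.4,3.9,-6],
    [5.6,4.9,-6],
    [6.8,6,-6],
    [8,7,-6],
    [9.2,8.1,-6],
    [10.2,9,-6],
  ],
  roll=[0,0,0,0,0,0,0,0,0,0,0,0],
)

```text
time_s: 21.67
ee_pos: [0.6636, 0.0021, 0.1572]
tool_rot: [3.141, -0.001, 1.575]
contact_force: [0.6, 0.0, -2.3]
finger_gap: 0.0446
finger_force: 30.0
```

>>> arm_command(
  jaw=[-1,-1,-1,-1,-1],
  xyz=[
    [0.6,0.5,0],
    [0.9,0.72,0],
    [0.9,0.72,0],
    [0.9,0.72,0],
    [0.9,0.72,0],
  ],
  roll=[0,0,0,0,0],
)

```text
time_s: 22.08
ee_pos: [0.6792, 0.0186, 0.1578]
tool_rot: [-3.141, 0.001, 1.57]
contact_force: [0.8, 0.1, -0.7]
finger_gap: 0.045
finger_force: 30.0
```

```bash
python3 -c "
from h import *
p=cam('scene')
z=read_state()['ee_pos'][2]-.0084+.004
print(ring(p,(.68,.02),z-.001,tol=.003,r=.05)); level(p,(.6805,.02),z,.032)
go((.6805,.0204,.11,1.5708),(.6805,.0204,.068,1.5708))"
```

```text
(407, array([0.6895, 0.0281, 0.1517]), array([0.6805, 0.0198]), 0.0347)
level 250 z 0.152 tilt [ 2.13 -0.5 ]
t 22.13 p [0.6792 0.0187 0.1579] rpy [3.142 0.    1.57 ] F [ 0.6 -0.1 -0.8] gap 0.0449 grip 30.0 j7 0.16
(0.6805, 0.0204, 0.11, 1.5708) units [0.07 0.05 1.91] roll -0.01 rows 1.1
(0.6805, 0.0204, 0.068, 1.5708) units [0.07 0.05 3.59] roll -0.01 rows 2.2
```

>>> arm_command(
  jaw=[-1,-1,-1,-1,-1,-1,-1,-1,-1,-1],
  xyz=[
    [0.05,0.02,0.3],
    [0.05,0.02,0.8],
    [0.05,0.02,1.3],
    [0.05,0.02,1.8],
    [0.05,0.02,2.3],
    [0.05,0.02,2.8],
    [0.05,0.02,3.2],
    [0.05,0.02,3.5],
    [0.05,0.02,3.6],
    [0.05,0.02,3.6],
  ],
  roll=[0,0,0,0,0,0,0,0,0,0],
)

```text
time_s: 22.97
ee_pos: [0.6803, 0.0221, 0.067]
tool_rot: [-3.141, 0.0, 1.573]
contact_force: [-1.3, -0.3, -2.0]
finger_gap: 0.0446
finger_force: 30.0
```

```bash
python3 -c "
from h import *
go((.6805,.0204,.067,1.5708))"
```

```text
t 22.97 p [0.6803 0.0221 0.067 ] rpy [-3.141  0.     1.573] F [-1.3 -0.3 -2. ] gap 0.0446 grip 30.0 j7 0.2
(0.6805, 0.0204, 0.067, 1.5708) units [-0.07  0.01  0.  ] roll 0.02 rows 0.0
```

>>> arm_command(
  jaw=[0.4,0.4,0.4,0.4,0.4,0.4,0.4,0.4,0.4,0.4,0.4,0.4],
  xyz=[
    [0,0,0],
    [0,0,0],
    [0,0,0],
    [0,0,0],
    [0,0,0],
    [0,0,0],
    [0,0,-1],
    [0,0,-2.3],
    [0,0,-3.6],
    [0,0,-4.8],
    [0,0,-4.8],
    [0,0,-4.8],
  ],
  roll=[0,0,0,0,0,0,0,0,0,0,0,0],
)

```text
time_s: 23.97
ee_pos: [0.6816, 0.0222, 0.1895]
tool_rot: [3.138, -0.001, 1.573]
contact_force: [-1.1, -0.2, -0.8]
finger_gap: 0.0612
finger_force: 0.0
```

```bash
python3 -c "
from h import *
p=cam('scene','small.png'); level(p,(.6805,.02),.062,.031); print(ring(p,(.6805,.02),.077,tol=.003))
p2=cam('top'); print(ring(p,(.618,.211),.0145),ring(p2,(.618,.211),.016))
cv2.imwrite('pics/smallc.png',cv2.resize(p['color'][220:340,220:460,::-1],None,fx=3,fy=3))
go((.618,.211,.19,2.76))"
```

```text
level 178 z 0.0604 tilt [0.18 1.54]
(254, array([0.6884, 0.0264, 0.0763]), array([0.6823, 0.0228]), 0.0233)
(296, array([0.6194, 0.212 , 0.0139]), array([0.6179, 0.2115]), 0.0243) (141, array([0.6168, 0.2096, 0.0164]), array([0.6175, 0.2099]), 0.0233)
t 24.07 p [0.6801 0.0225 0.1866] rpy [-3.141 -0.     1.573] F [ 0.4 -0.1 -0.9] gap 0.0606 grip 0.0 j7 0.15
(0.618, 0.211, 0.19, 2.76) units [ 7.55 -2.47 -0.13] roll -13.6 rows 9.5
```

View pics/smallc.png

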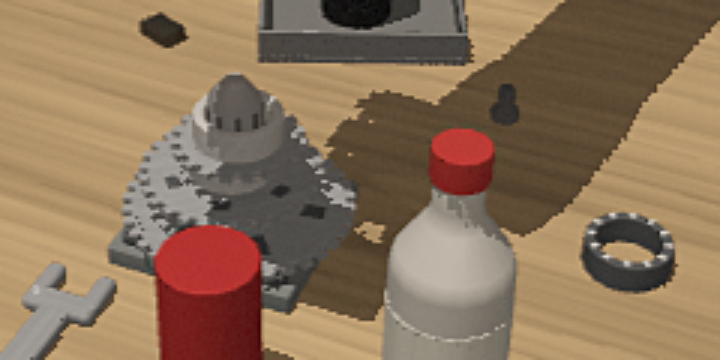

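All three sprockets are stacked on the post (crop 237,150). The lockring is at crop (628,250), and the spray bottle is upright at (450,230).

>>> arm_command(
  jaw=[0.4,0.4,0.4,0.4,0.4,0.4,0.4,0.4,0.4,0.4,0.4,0.4],
  xyz=[
    [7.55,-2.45,0],
    [7.55,-2.45,0],
    [7.55,-2.45,0],
    [7.55,-2.45,0],
    [7.55,-2.45,0],
    [7.55,-2.45,0],
    [7.55,-2.45,0],
    [7.55,-2.45,0],
    [7.55,-2.45,0],
    [7.55,-2.45,1.2],
    [7.55,-2.45,2.5],
    [7.55,-2.45,4],
  ],
  roll=[-13.6,-13.6,-13.6,-13.6,-13.6,-13.6,-13.6,-13.6,-13.6,-13.6,-13.6,-13.6],
)

```text
time_s: 25.07
ee_pos: [0.6188, 0.211, 0.0861]
tool_rot: [3.141, 0.0, 2.76]
contact_force: [1.0, 0.8, 0.1]
finger_gap: 0.061
finger_force: 0.0
```

>>> arm_command(
  jaw=[0.4,0.4,0.4],
  xyz=[
    [0,0,0],
    [0,0,0],
    [0,0,0],
  ],
  roll=[0,0,0],
)

```text
time_s: 25.32
ee_pos: [0.6194, 0.2109, 0.0885]
tool_rot: [3.142, 0.001, 2.76]
contact_force: [0.5, -0.1, 0.5]
finger_gap: 0.0608
finger_force: 0.0
```

```bash
python3 -c "
from h import *
go((.6178,.2108,.005,2.76))"
```

```text
t 25.32 p [0.6194 0.2109 0.0885] rpy [3.142e+00 1.000e-03 2.760e+00] F [ 0.5 -0.1  0.5] gap 0.0608 grip 0.0 j7 0.96
(0.6178, 0.2108, 0.005, 2.76) units [ 0.06 -0.03  3.34] roll -0.0 rows 2.0
```

>>> arm_command(
  jaw=[0.4,0.4,0.4,0.4,0.4,0.4,-1,-1,-1,-1,-1,-1],
  xyz=[
    [0.06,0,0.8],
    [0.06,-0.03,1.6],
    [0.06,-0.03,2.4],
    [0.06,-0.03,3.1],
    [0.06,-0.03,3.3],
    [0.06,-0.03,3.3],
    [0.06,-0.03,3.3],
    [0.06,-0.03,3.3],
    [0.06,-0.03,3.3],
    [0.06,-0.03,3.3],
    [0.06,-0.03,3.3],
    [0.06,-0.03,3.3],
  ],
  roll=[0,0,0,0,0,0,0,0,0,0,0,0],
)

```text
time_s: 26.32
ee_pos: [0.6182, 0.2111, 0.0065]
tool_rot: [3.14, 0.002, 2.76]
contact_force: [-0.9, 0.1, 6.1]
finger_gap: 0.0448
finger_force: 30.0
```

```bash
python3 -c "
from h import *
go((.6178,.2108,.19,2.76),(.6805,.0204,.19,1.5708))"
```

```text
t 26.32 p [0.6182 0.2111 0.0065] rpy [3.14e+00 2.00e-03 2.76e+00] F [-0.9  0.1  6.1] gap 0.0448 grip 30.0 j7 1.0
(0.6178, 0.2108, 0.19, 2.76) units [-0.   -0.01 -7.34] roll -0.0 rows 4.4
(0.6805, 0.0204, 0.19, 1.5708) units [-5.17 -6.14 -7.34] roll 13.62 rows 9.5
```

>>> arm_command(
  jaw=[-1,-1,-1,-1,-1,-1,-1],
  xyz=[
    [0,0,-0.8],
    [0,0,-2],
    [0,0,-3.4],
    [0,0,-4.8],
    [0,0,-6.2],
    [0,0,-7.3],
    [0,0,-7.3],
  ],
  roll=[0,0,0,0,0,0,0],
)

```text
time_s: 26.9
ee_pos: [0.6201, 0.2113, 0.1947]
tool_rot: [3.134, 0.007, 2.759]
contact_force: [1.6, -0.5, 0.2]
finger_gap: 0.0451
finger_force: 30.0
```

>>> arm_command(
  jaw=[-1,-1,-1,-1,-1,-1,-1,-1,-1,-1,-1,-1],
  xyz=[
    [-0.5,-0.6,0],
    [-1,-1.2,0],
    [-1.6,-1.9,0],
    [-2.2,-2.6,0],
    [-2.8,-3.3,0],
    [-3.4,-4,0],
    [-4,-4.7,0],
    [-4.5,-5.4,0],
    [-4.9,-5.8,0],
    [-5.15,-6.15,0],
    [-5.15,-6.15,0],
    [-5.15,-6.15,0],
  ],
  roll=[1.2,2.6,4,5.4,6.8,8.2,9.6,11,12.4,13.6,13.6,13.6],
)

```text
time_s: 27.9
ee_pos: [0.6792, 0.0198, 0.1872]
tool_rot: [-3.141, 0.0, 1.575]
contact_force: [-0.9, 0.3, -0.5]
finger_gap: 0.0448
finger_force: 30.0
```

```bash
python3 -c "
from h import *
p=cam('scene','lock.png')
z=read_state()['ee_pos'][2]-.0065+.016
print(ring(p,(.68,.02),z-.001,tol=.003,r=.032),ring(p,(.68,.02),z-.01,tol=.003,r=.032))
go((.6805,.0204,.11,1.5708),(.6805,.0204,.086,1.5708))"
```

```text
(241, array([0.6795, 0.0278, 0.1952]), array([0.6808, 0.0215]), 0.0315) (164, array([0.6854, 0.029 , 0.1868]), array([0.6869, 0.0216]), 0.0258)
t 27.95 p [0.6792 0.0209 0.1871] rpy [-3.141 -0.     1.577] F [ 0.5  0.7 -0.3] gap 0.0446 grip 30.0 j7 0.16
(0.6805, 0.0204, 0.11, 1.5708) units [-0.02  0.05  3.09] roll 0.07 rows 1.9
(0.6805, 0.0204, 0.086, 1.5708) units [-0.02  0.05  4.05] roll 0.07 rows 2.4
```

View pics/lock.png

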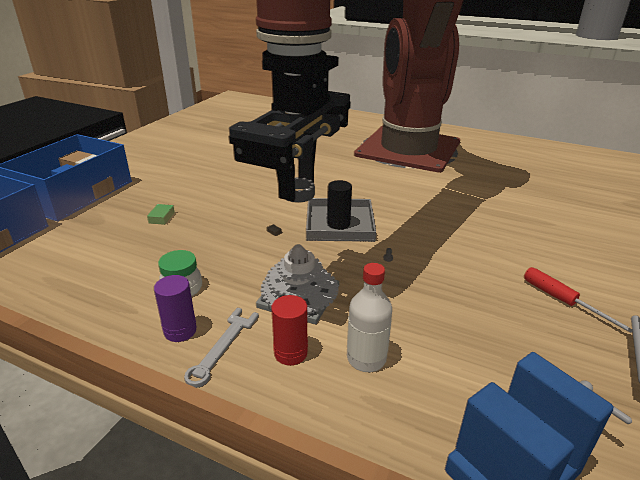

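The lockring (302,188) is held over the stack (298,275).

>>> arm_command(
  jaw=[-1,-1,-1,-1,-1,-1,-1,-1,-1,-1,-1],
  xyz=[
    [-0.01,0.03,0.5],
    [-0.01,0.03,1.2],
    [-0.01,0.03,1.8],
    [-0.01,0.03,2.4],
    [-0.01,0.03,2.9],
    [-0.01,0.03,3.3],
    [-0.01,0.03,3.6],
    [-0.01,0.03,3.9],
    [-0.01,0.03,4.03],
    [-0.01,0.03,4.03],
    [-0.01,0.03,4.03],
  ],
  roll=[0,0,0,0,0,0,0,0,0,0,0],
)

```text
time_s: 28.87
ee_pos: [0.6804, 0.0198, 0.087]
tool_rot: [3.141, 0.0, 1.573]
contact_force: [0.3, 0.0, -0.9]
finger_gap: 0.045
finger_force: 30.0
```

```bash
python3 -c "
from h import *
go((.6805,.0204,.0845,1.5708))"
```

```text
t 28.87 p [0.6804 0.0198 0.087 ] rpy [3.141 0.    1.573] F [ 0.3  0.  -0.9] gap 0.045 grip 30.0 j7 0.2
(0.6805, 0.0204, 0.0845, 1.5708) units [0.02 0.   0.1 ] roll 0.03 rows 0.1
```

>>> arm_command(
  jaw=[-1,-1,0.4,0.4,0.4,0.4,0.4,0.4,0.4,0.4,0.4,0.4],
  xyz=[
    [0,0,0.08],
    [0,0,0.08],
    [0,0,0.08],
    [0,0,0.08],
    [0,0,0.08],
    [0,0,0.08],
    [0,0,0.08],
    [0,0,-1],
    [0,0,-2.4],
    [0,0,-4],
    [0,-1,-5],
    [0,-2,-5],
  ],
  roll=[0,0,0,0,0,0,0,0,0,0,0,0],
)

```text
time_s: 29.87
ee_pos: [0.6328, 0.0187, 0.2173]
tool_rot: [3.133, -0.0, 1.572]
contact_force: [0.1, 0.1, 2.0]
finger_gap: 0.061
finger_force: 0.0
```

>>> arm_command(
  jaw=[0.4,0.4,0.4,0.4,0.4],
  xyz=[
    [0,-1.6,0],
    [0,-3.2,0],
    [0,-4.8,0],
    [0,-5,0],
    [0,-5,0],
  ],
  roll=[0,0,0,0,0],
)

```text
time_s: 30.28
ee_pos: [0.5033, 0.0199, 0.2122]
tool_rot: [3.141, -0.005, 1.574]
contact_force: [0.5, 1.2, 0.3]
finger_gap: 0.061
finger_force: 0.0
```

```bash
python3 -c "
from h import *
p=cam('scene','fin.png')
level(p,(.6805,.02),.093,.023,.016);level(p,(.6805,.02),.062,.033);level(p,(.6805,.02),.042,.046,.036);level(p,(.6805,.02),.022,.059,.049); print(ring(p,(.6805,.02),.0925,tol=.003),ring(p,(.45,-.01),.087,r=.05))
q=cam('top');level(q,(.6805,.02),.094,.023,.016);print(ring(q,(.6805,.02),.094,tol=.003))
cv2.imwrite('pics/finc.png',cv2.resize(p['color'][170:370,220:460,::-1],None,fx=3,fy=3))
go((.6805,.0204,.2,1.5708))"
```

```text
level 228 z 0.0915 tilt [0.01 0.06]
level 244 z 0.0602 tilt [-0.18  0.61]
level 486 z 0.0404 tilt [ 0.1 -0.4]
level 453 z 0.0203 tilt [-0.23  0.22]
(339, array([0.6831, 0.0225, 0.0922]), array([0.6821, 0.0225]), 0.0235) (240, array([ 0.4554, -0.009 ,  0.0862]), array([ 0.4539, -0.0113]), 0.0247)
level 160 z 0.0944 tilt [ 0.5  -0.74]
(197, array([0.6817, 0.02  , 0.0943]), array([0.6819, 0.0207]), 0.0229)
t 30.38 p [0.5059 0.02   0.2123] rpy [ 3.140e+00 -1.000e-03  1.574e+00] F [ 0.1 -0.3 -0.1] gap 0.0607 grip 0.0 j7 -0.09
(0.6805, 0.0204, 0.2, 1.5708) units [-0.01  6.98  0.51] roll 0.03 rows 4.2
```

View pics/finc.png

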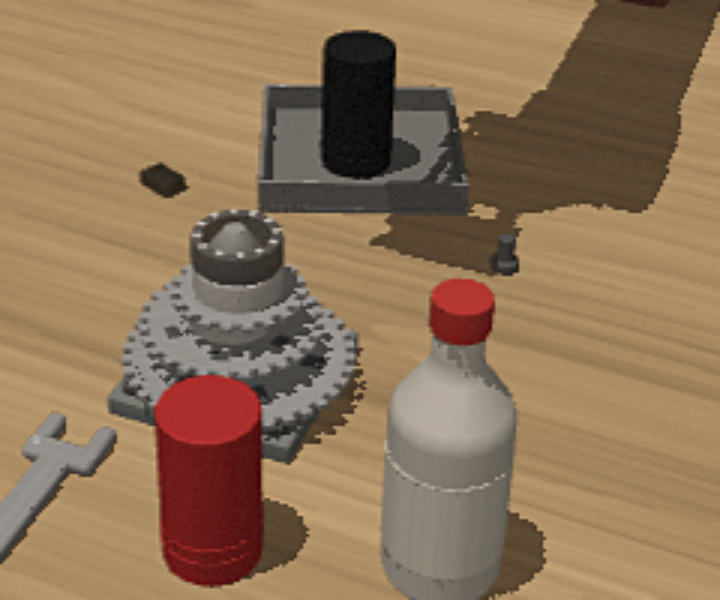

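The cassette is complete and level at crop (237,300), with the lockring top at 94 mm as expected. The cap is in the tray at (358,100) and the spray bottle is upright at (450,450).

```bash
python3 -c "
from h import *
print(job.close_job())"
```

```text
the job is handed in; nothing more can be done
None
```

The job is handed in: the black cap stands in the tray, the large, medium and small sprockets and the lockring are seated level on the post in that order, the spray bottle is upright, the gripper is clear, and the clock read about 30 s.

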